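# Unstack the practice workpieces into their storage nests

## Task

The measuring lesson is over: take the pile of aluminium workpieces apart from the top down, one piece at a time, and put each upright into the storage nest whose recess has its own shape and size, so that it stands flat on the green floor inside the rim. Set the pieces down gently without dropping or toppling any, and leave the caliper and the screwdriver lying where they are.

Things in the scene. Friction and masses are not known exactly. Their poses are not given: they have to be found in the camera images.
- bar_mid (a point): Small upright square bar, 24 x 24 mm in plan with one dark centre mark on its top, the top piece of the pile; x and y are square to its sides. 40 mm tall, bare aluminium; this point is its centre, half-way up (20 mm over its underside); z is its upright axis. About 65 g.
- disc_mid (a point): Plain round disc (short cylinder), 40 mm in diameter, second from the top of the pile. 40 mm tall, bare aluminium; this point is its centre, half-way up (20 mm over its underside); z is its upright axis. About 140 g.
- hexblank_mid (a point): Hexagonal blank, 52 mm across flats (60 mm across corners), third from the top. Two of its six flats face its +x and -x, the others follow every 60 degrees (corners point to +y and -y). 40 mm tall, bare aluminium; this point is its centre, half-way up (20 mm over its underside); z is its upright axis. About 260 g.
- flange_mid (a point): Large square block, 66 x 66 mm in plan with four small dark screw holes in the corners, bottom piece of the pile, standing on the bench; x and y are square to its sides. 40 mm tall, bare aluminium; this point is its centre, half-way up (20 mm over its underside); z is its upright axis. About 450 g. The pieces above each stand on the one below, off-centre by up to about 4 mm and turned at random, so the pile is 160 mm tall.
- nest_small_square_floor (a point): Storage nest, fixed to the bench: a wooden board 100 x 100 mm with its top at 6 mm, bearing a dark wooden rim 7 mm high (rim top 13 mm above the bench) and 8 mm wide round a green floor; small square recess 38 x 38 mm inside the rim, for the 24 mm bar. This point is the middle of the recess on its floor, 6 mm above the bench; x and y run along the board's edges, z up. Only yaw varies.
- nest_round_floor (a point): Storage nest, fixed to the bench: a wooden board 100 x 100 mm with its top at 6 mm, bearing a dark wooden rim 7 mm high (rim top 13 mm above the bench) and 8 mm wide round a green floor; round recess 54 mm in diameter inside the rim, for the 40 mm disc. This point is the middle of the recess on its floor, 6 mm above the bench; x and y run along the board's edges, z up. Only yaw varies.
- nest_hex_floor (a point): Storage nest, fixed to the bench: a wooden board 100 x 100 mm with its top at 6 mm, bearing a dark wooden rim 7 mm high (rim top 13 mm above the bench) and 8 mm wide round a green floor; hexagonal recess 66 mm across flats inside the rim, two flats facing +x and -x, for the hexagonal blank. This point is the middle of the recess on its floor, 6 mm above the bench; x and y run along the board's edges, z up. Only yaw varies.
- nest_large_square_floor (a point): Storage nest, fixed to the bench: a wooden board 100 x 100 mm with its top at 6 mm, bearing a dark wooden rim 7 mm high (rim top 13 mm above the bench) and 8 mm wide round a green floor; large square recess 80 x 80 mm inside the rim, for the large square block. This point is the middle of the recess on its floor, 6 mm above the bench; x and y run along the board's edges, z up. Only yaw varies.
- caliper: Steel caliper lying flat on the bench, 150 mm long along its x, jaws at +x reaching 40 mm to its -y, black slide unit, 12 mm thick at most; origin on its underside at mid-length. Loose, to be left alone.
- screwdriver: Screwdriver lying flat, 140 mm long along its x, handle at -x, under 30 mm thick; origin on its underside at mid-length. Loose, to be left alone.
Not all that is in view belongs to the job. What is shaped like the part that bears flange_mid but turquoise is not meant.

How it is judged:
On the way, in this order (a step that is already met when the one before it is completed fails the run):
1. the small square bar is released, standing flat in its own nest (horizontal distance between bar_mid and nest_small_square_floor below 0.012 m and z of bar_mid in the frame of nest_small_square_floor between 0.017 and 0.0225 m and angle between bar_mid's own z axis and vertical below 0.06 rad and linear speed of bar below 0.02 m/s and contact force between the fingers and bar below 0.05 N), for 0.2 s.
2. the round disc is released, standing flat in its own nest (horizontal distance between disc_mid and nest_round_floor below 0.012 m and z of disc_mid in the frame of nest_round_floor between 0.017 and 0.0225 m and angle between disc_mid's own z axis and vertical below 0.06 rad and linear speed of disc below 0.02 m/s and contact force between the fingers and disc below 0.05 N), for 0.2 s.
3. the hexagon is released, standing flat in its own nest (horizontal distance between hexblank_mid and nest_hex_floor below 0.012 m and z of hexblank_mid in the frame of nest_hex_floor between 0.017 and 0.0225 m and angle between hexblank_mid's own z axis and vertical below 0.06 rad and linear speed of hexblank below 0.02 m/s and contact force between the fingers and hexblank below 0.05 N), for 0.2 s.
4. the large square block is released, standing flat in its own nest (horizontal distance between flange_mid and nest_large_square_floor below 0.012 m and z of flange_mid in the frame of nest_large_square_floor between 0.017 and 0.0225 m and angle between flange_mid's own z axis and vertical below 0.06 rad and linear speed of flange below 0.02 m/s and contact force between the fingers and flange below 0.05 N), for 0.2 s.
At the end, for the whole second after the job is handed in: Each of the four pieces stands upright (tilt under 0.06 rad) on the floor of its own nest inside the rim (centre within 12 mm of the recess's middle, within about 2.5 mm of full depth), released and at rest (all of step 1 and all of step 2 and all of step 3 and all of step 4); the robot touches nothing.
It fails at once if a workpiece is toppled (angle between any of bar_mid, disc_mid, hexblank_mid, flange_mid's own z axis and vertical above 0.5 rad).
It fails at once if a workpiece is dropped (falls freely by more than about 2 cm) ((linear speed of bar above 0.65 m/s and contact force between the fingers and bar below 0.05 N) or (linear speed of disc above 0.65 m/s and contact force between the fingers and disc below 0.05 N) or (linear speed of hexblank above 0.65 m/s and contact force between the fingers and hexblank below 0.05 N) or (linear speed of flange above 0.65 m/s and contact force between the fingers and flange below 0.05 N)).
It fails at once if the caliper or the screwdriver is pushed away (more than 30 mm) (distance of any of caliper, screwdriver from where it was at the start of the episode above 0.03 m).
It also fails if it takes over 128 s, if anything falls off the work surface, if the arm or the gripper's body presses on something with over 40 N, if the wrist force passes 120 N, or if a joint passes its speed limit or range.

## Robot

A 6-joint arm with a two-finger parallel gripper is mounted at the origin on the work surface. World frame = base frame: x ahead of the robot, y to its left, z up, the work surface at z = 0. Lengths are in m, angles in rad, forces in N, time in s.
With the tool pointing down it reaches from about 0.35 to 0.975 m from the base axis. Payload 4.9 kg.
Tool frame: the origin (TCP) lies where the fingers leave the gripper's body, on its centre line; the fingertips stand 73 mm ahead of it and the grasp point (between the pads) lies 54 mm ahead of it; z points along the fingers, y is the direction in which the jaws open and shut (so a half turn about z gives the same grasp; the last joint's range is limited). The gripper opens to 85 mm and grips with 20 to 120 N. Pads are 22 mm wide; open, the fingers measure 114 mm over their backs; the gripper's body (76 mm by 85 mm) begins 54 mm behind the grasp point. The pads swing forward as they close: fully open they stand 13 mm farther back than shut.
Start: joints at [1.223, 0.053, 1.613, -0, 1.476, -0.119], TCP at [0.142, 0.609, 0.304] pointing down, gripper open.
Joint ranges: [-3.01, 3.01], [-1.01, 2.22], [0.06, 2.58], [-1.02, 4.17], [0.09, 2.62], [-3.14, 3.14]. Speed limits (rad/s): [2.57, 2.57, 3.14, 3.14, 3.14, 3.14].

## Interface

Orientations are given as a rotation vector (axis times angle).
In Python, from station import monitor, vision, workorder gives the robot as it stands.
- The arm moves only by the tool arm_command, never from a script. Its argument "rows" is text: rows parted by semicolons, each of 6 numbers parted by spaces: the shift along the world's x, y, z in mm, then the turn, a rotation vector about the world's x, y, z in degrees. In form: tx ty tz wx wy wz; .... A call has 1 to 12 rows; each row is the pose to reach, as a shift and turn from the pose measured when the call began; what a row does not reach only later rows make up. A row lasts 1/8 s, in which the tool goes at most 62.5 mm and 10.7 degrees, less where a joint would pass 70% of its speed; a pose out of reach is approached as far as the arm can. A call with a gripper value outside its range is refused whole. "jaw" is the opening, from 0 (shut) to 1 (fully open), set as the call begins (left out, the last holds). The fingers move at their own pace and stop on an object; "squeeze" is the grip in N (left out, the last holds). Time passes only in rows, so rows that repeat a pose let the fingers close. It gives the time, the measured TCP pose, the force and the opening at its end, in the units of the state.
- monitor.get_obs(): the state, without advancing time (a new reading comes with each control period).
- vision.get_image(name): name is "scene" or "top"; returns a dict with "frame" (420x560x3 uint8, red, green, blue), "vfov" (degrees; the focal length in pixels is half the picture's height over the tangent of half this angle, whatever the lens; pixels are square), "cx", "cy" (the principal point, pixels), "R" (3x3) and "t" (3): a world point X has camera coordinates R X + t. Camera axes: x right, y down, z forward; pixel columns grow to the right and rows downward; lengths in m; the calibration is good to about 2 mm. A picture is of the moment at which its call begins. There is no depth.
- workorder.finish_job(): hands the job in, once; it reports no verdict.
The state is a dict: "t": time; "q": joint angles; "dq": joint speeds; "effort": joint torques, N m; "tool_pos": TCP position; "tool_rot": TCP orientation; "contact_force": force on the tool from outside, world axes, zero at the start; "wrist_torque": the same for the moment, N m; "opening": finger opening in m.
Only numpy, scipy, OpenCV 4.12 (cv2) and the standard library are available. Lean on these libraries where they do the work, as an engineer would, in place of code of your own. Each camera call takes 0.05 s, during which the arm holds its last target. There are 200 camera calls.

## Working session

There is one attempt and no reset: what is moved stays moved. The work goes in short steps, Python scripts to look and compute and a tool call to move; the robot and the scene stay as the last step left them, time stands still between calls to the robot, and variables do not carry over. Pictures are saved under pics/ and viewed, about 12 in all and at most 16, crops included, and the job is handed in when it is done.

Besides the shell and the picture viewer there is one more tool, called after "Emit:" as a command line: name --argument value ..., lists and objects as JSON in quotes. arm_command: Moves the arm, as the interface text tells. Its arguments: {"type":"object","properties":{"rows":{"type":"string"},"jaw":{"type":"number"},"squeeze":{"type":"number"}},"required":["rows"]}

```bash
mkdir -p pics; cat > h.py <<'E'
import numpy as np, cv2
from station import monitor, vision, workorder
def grab(n):
    d=vision.get_image(n); im=cv2.cvtColor(np.array(d["frame"]),cv2.COLOR_RGB2BGR); return d,im
def ray(d,u,v,z):
    f=d["frame"].shape[0]/2/np.tan(np.radians(d["vfov"])/2)
    R=np.array(d["R"]);t=np.array(d["t"]);c=-R.T@t
    r=R.T@np.array([(u-d["cx"])/f,(v-d["cy"])/f,1]); return c+r*(z-c[2])/r[2]
def proj(d,X):
    f=d["frame"].shape[0]/2/np.tan(np.radians(d["vfov"])/2)
    p=np.array(d["R"])@np.array(X)+np.array(d["t"]); return d["cx"]+f*p[0]/p[2],d["cy"]+f*p[1]/p[2]
E
python3 - <<'E'
from h import *
import pickle
for n in("scene","top"):
    d,im=grab(n);cv2.imwrite(f"pics/{n}0.png",im);pickle.dump(d,open(f"{n}0.pkl","wb"))
    print(n,d["vfov"],d["cx"],d["cy"],-np.array(d["R"]).T@d["t"],np.array(d["R"])[2])
print(monitor.get_obs())
E
```

```text
scene 50.425455885720794 274.3047370184203 205.32716382835622 [ 0.94233594 -0.37923913  0.90802797] [-0.4723344   0.33887052 -0.81367499]
top 54.59997150956784 283.0365656525009 211.69108738052702 [ 0.328093   -0.06710647  0.96226882] [ 0.18704922  0.00907838 -0.98230859]
{'t': 0.1, 'q': array([ 1.22295728e+00,  5.33115464e-02,  1.61415217e+00, -1.16420816e-05,
        1.47601169e+00, -1.18979636e-01]), 'dq': array([-0.00048893, -0.00028375, -0.002866  , -0.00252422, -0.00287532,
        0.00125738]), 'effort': array([ 1.12782753e-03, -3.94909823e+01, -3.71360672e+01, -2.48477113e-05,
        3.85707506e-03, -6.87519076e-06]), 'tool_pos': array([0.14163389, 0.60829947, 0.3027757 ]), 'tool_rot': array([-3.58657173e-01, -3.12062430e+00,  2.88104197e-03]), 'contact_force': array([ 0.4368825 ,  0.00756343, -0.85757156]), 'wrist_torque': array([ 0.00484063, -0.03850893,  0.00786726]), 'opening': 0.08544796999305018}
```

View pics/scene0.png

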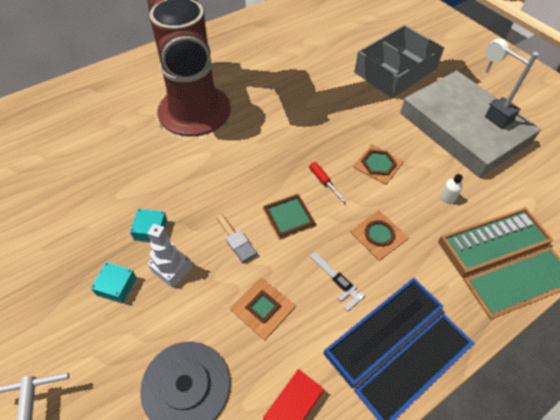

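View pics/top0.png

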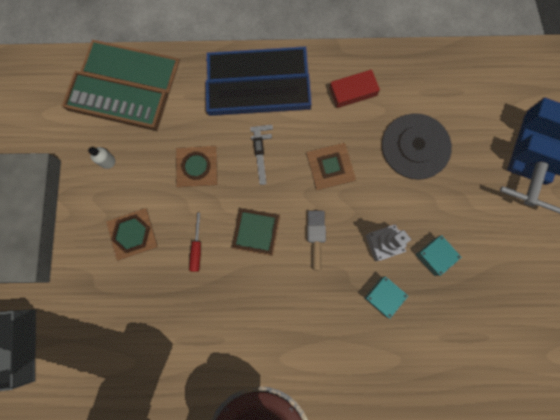

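Scene view: pile at about (165,255), with nests at (263,307) small, (379,234) round, (379,163) hex and (289,216) large. Top view: pile (388,242), nests (331,165), (196,166), (131,234) and (256,231). Next I measure the nests and look closer at the pile.

```bash
cat > m.py <<'E'
from h import *
import pickle
S={"top":dict(small=(331,165),round=(196,166),hex=(131,234),large=(256,231)),
"scene":dict(small=(263,307),round=(379,234),hex=(379,163),large=(289,216))}
crops=[]
for n in S:
    d=pickle.load(open(f"{n}0.pkl","rb"));im=cv2.imread(f"pics/{n}0.png")
    hsv=cv2.cvtColor(im,cv2.COLOR_BGR2HSV)
    m=cv2.inRange(hsv,(55,50,30),(88,255,255)); _,lab=cv2.connectedComponents(m)
    for k,(u,v) in S[n].items():
        l=np.bincount(lab[v-6:v+7,u-6:u+7].ravel())[1:]; mm=(lab==1+l.argmax()).astype(np.uint8)
        c=max(cv2.findContours(mm,0,1)[0],key=cv2.contourArea)[:,0,:]
        w=np.array([ray(d,x,y,.0095)[:2]*1000 for x,y in c],np.float32)
        M=cv2.moments(w.reshape(-1,1,2)); r=cv2.minAreaRect(w)
        print(n,k,np.round([M['m10']/M['m00'],M['m01']/M['m00']],1),"rect",np.round(r[0],1),np.round(r[1],1),round(r[2],1))
    u,v=(388,242) if n=="top" else (165,252)
    crops.append(cv2.resize(im[v-32:v+38,u-35:u+35],(560,560),interpolation=cv2.INTER_CUBIC)[:, :400 if 0 else 560])
cv2.imwrite("pics/c0.png",cv2.resize(np.hstack(crops),(800,400)))
o=monitor.get_obs();R=cv2.Rodrigues(o["tool_rot"])[0];print(R.round(3))
E
python3 m.py
```

```text
top small [ 624.1 -175.8] rect [ 624. -176.] [32.3 33.3] 13.7
top round [628.  154.6] rect [627.3 155.4] [49.2 48.3] 89.2
top hex [462.3 304.7] rect [462.4 304.4] [68.2 65. ] 46.5
top large [464.5   8.2] rect [464.5   7.8] [76.6 77.2] 79.3
scene small [ 622.5 -175.9] rect [ 622.6 -175.9] [35.7 36.1] 13.0
scene round [627.  155.5] rect [626.9 155.7] [50.  47.6] 55.5
scene hex [460.3 306.5] rect [459.7 307. ] [66.5 60. ] 55.6
scene large [462.6   8.5] rect [462.4   8.4] [78.5 76.8] 79.2
[[-0.974  0.227 -0.001]
 [ 0.227  0.974 -0.002]
 [ 0.    -0.002 -1.   ]]
```

View pics/c0.png

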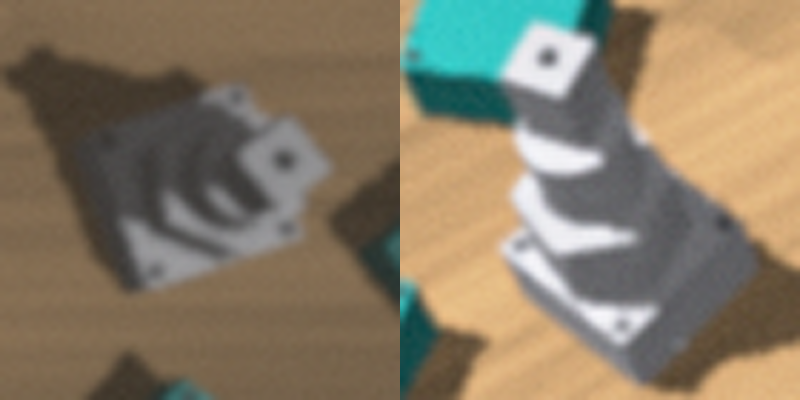

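The crop shows the bar's mark at (286,160) in the top view and (147,57) in the scene view, in crop pixels. The flange holes are visible too. I cast rays for these.

```bash
python3 - <<'E'
from h import *
import pickle
P={"top":((353,210),dict(mark=([(286,160)],.16),bar=([(286,117),(330,166),(288,206),(240,158)],.16),holes=([(237,97),(107,137),(155,270),(288,228)],.04))),
"scene":((130,220),dict(mark=([(147,57)],.16),bar=([(137,20),(198,42),(167,100),(100,76)],.16),holes=([(119,244),(222,325),(322,222)],.04)))}
for n,(o,q) in P.items():
    d=pickle.load(open(f"{n}0.pkl","rb"))
    for k,(pts,z) in q.items():
        w=np.array([ray(d,o[0]-.4+x/5.714,o[1]-.4+y/5.714,z)[:2]*1000 for x,y in pts])
        e=np.diff(np.vstack([w,w[:1]]),axis=0)
        print(n,k,w.round(1).tolist(),"mean",w.mean(0).round(1),"edge deg",(np.degrees(np.arctan2(e[:,1],e[:,0]))%90).round(0),np.hypot(*e.T).round(0))
E
```

```text
top mark [[425.7, -295.6]] mean [ 425.7 -295.6] edge deg [0.] [0.]
top bar [[440.7, -296.6], [423.4, -310.6], [409.7, -295.2], [426.5, -279.7]] mean [ 425.1 -295.5] edge deg [39. 42. 43. 40.] [22. 21. 23. 22.]
top holes [[465.8, -311.9], [450.3, -259.2], [397.3, -275.4], [413.2, -328.8]] mean [ 431.7 -293.8] edge deg [16. 17. 17. 18.] [55. 55. 56. 55.]
scene mark [[423.4, -295.5]] mean [ 423.4 -295.5] edge deg [0.] [0.]
scene bar [[407.6, -291.6], [427.8, -278.2], [443.1, -297.6], [421.3, -312.2]] mean [ 425.  -294.9] edge deg [33. 38. 34. 34.] [24. 25. 26. 25.]
scene holes [[411.0, -328.4], [464.0, -311.7], [446.4, -260.1]] mean [ 440.4 -300.1] edge deg [17. 19. 63.] [56. 55. 77.]
```

Emit:
arm_command --rows "260 -460 40 0 0 0;260 -460 40 0 0 0;260 -460 40 0 0 0;260 -460 40 0 0 0;260 -460 40 0 0 0;260 -460 40 0 0 0;260 -460 40 0 0 0;260 -460 40 0 0 -10;283 -904 40 0 0 -20;283 -904 40 0 0 -30;283 -904 40 0 0 -39;283 -904 40 0 0 -39" --jaw 1 --squeeze 40

```text
t: 1.6
tool_pos: [0.4064, -0.0767, 0.3415]
tool_rot: [-1.381, -2.821, 0.002]
contact_force: [1.4, -0.4, -0.1]
opening: 0.0857
```

Emit:
arm_command --rows "18 -219 -40 0 0 0;18 -219 -40 0 0 0;18 -219 -40 0 0 0;18 -219 -40 0 0 0;18 -219 -40 0 0 0;18 -219 -40 0 0 0;18 -219 -40 0 0 0"

```text
t: 2.48
tool_pos: [0.4246, -0.2947, 0.3018]
tool_rot: [1.379, 2.823, -0.002]
contact_force: [-0.1, -1.1, 0.6]
opening: 0.085
```

```bash
cat > look.py <<'E'
import sys
from h import *
import pickle
# usage: look.py tag x y z half : crops both views around a world point (mm), 6x
tag=sys.argv[1];X=np.array([float(a) for a in sys.argv[2:5]])/1000;h=int(sys.argv[5])
cr=[]
for n in("top","scene"):
    d,im=grab(n);pickle.dump(d,open(f"{n}_{tag}.pkl","wb"));cv2.imwrite(f"pics/{n}_{tag}.png",im)
    u,v=(int(round(a)) for a in proj(d,X));u0=min(max(u-h,0),560-2*h);v0=min(max(v-h,0),420-2*h)
    print(n,"origin",u0,v0,"scale",400/(2*h))
    cr.append(cv2.resize(im[v0:v0+2*h,u0:u0+2*h],(400,400),interpolation=cv2.INTER_CUBIC))
cv2.imwrite(f"pics/c_{tag}.png",np.hstack(cr))
o=monitor.get_obs();print(o["t"],o["tool_pos"].round(4),o["opening"],o["q"].round(2))
E
python3 look.py 1 425 -295 180 50
```

```text
top origin 355 187 scale 4.0
scene origin 104 174 scale 4.0
2.575 [ 0.4246 -0.2948  0.302 ] 0.08504510046936908 [-0.75 -0.21  1.86 -0.    1.49 -1.41]
```

View pics/c_1.png

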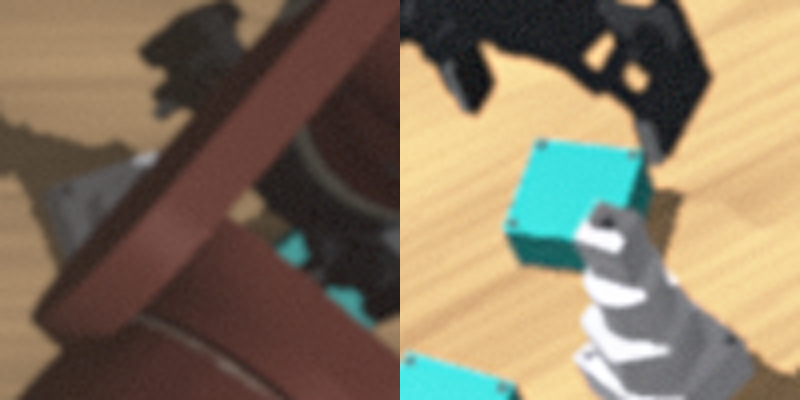

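The jaws straddle the bar direction in the scene view (tips at (468,105) and (653,155)). I descend and grip.

Emit:
arm_command --rows "0 -1 -50 0 0 0;0 -1 -80 0 0 0;0 -1 -97 0 0 0;0 -1 -97 0 0 0"

```text
t: 3.08
tool_pos: [0.4243, -0.2951, 0.2041]
tool_rot: [-1.378, -2.822, 0.001]
contact_force: [0.2, 1.0, 1.1]
opening: 0.0852
```

Emit:
arm_command --rows "0 0 0 0 0 0;0 0 0 0 0 0;0 0 0 0 0 0;0 0 0 0 0 0;0 0 0 0 0 0;0 0 0 0 0 0;0 0 0 0 0 0;0 0 0 0 0 0" --jaw 0 --squeeze 30

```text
t: 4.08
tool_pos: [0.4247, -0.2955, 0.2051]
tool_rot: [-1.379, -2.823, 0.002]
contact_force: [0.5, 0.8, 5.2]
opening: 0.0239
```

Emit:
arm_command --rows "0 0 10 0 0 0;0 0 40 0 0 0;0 0 55 0 0 0;50 30 55 0 0 -6;100 60 55 0 0 -12;150 90 55 0 0 -18;198 119 55 0 0 -25;198 119 55 0 0 -25;198 119 20 0 0 -25;198 119 -30 0 0 -25;198 119 -60 0 0 -25;198 119 -60 0 0 -25"

```text
t: 5.58
tool_pos: [0.6199, -0.1761, 0.1412]
tool_rot: [-1.952, -2.451, 0.006]
contact_force: [-0.0, -0.1, -1.0]
opening: 0.0238
```

```bash
python3 look.py 2 623 -176 60 50
```

```text
top origin 283 109 scale 4.0
scene origin 212 246 scale 4.0
5.675 [ 0.6227 -0.177   0.146 ] 0.023777649741423188 [-0.39  0.24  1.68 -0.    1.22 -0.62]
```

View pics/c_2.png

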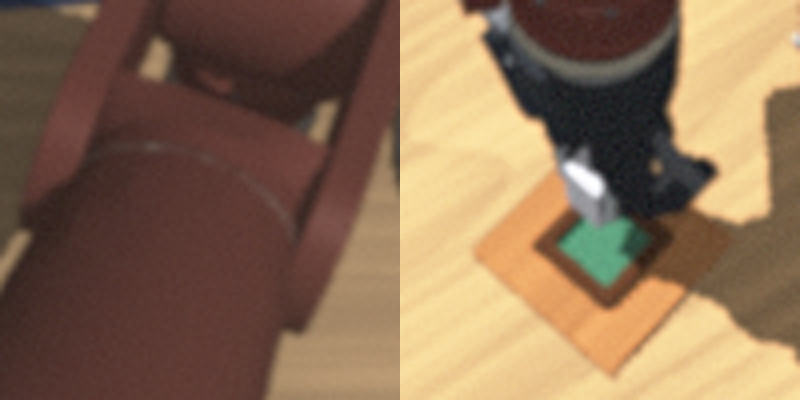

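The bar hangs above the nest in the scene crop at (595,190), aligned with the recess. I lower it gently.

Emit:
arm_command --rows "1 1 -25 0 0 0;1 1 -40 0 0 0;1 1 -46 0 0 0;1 1 -50 0 0 0;1 1 -52 0 0 0;1 1 -53 0 0 0;1 1 -53 0 0 0;1 1 -53 0 0 0"

```text
t: 6.68
tool_pos: [0.6239, -0.1761, 0.0933]
tool_rot: [1.957, 2.457, -0.002]
contact_force: [0.6, -0.3, 0.1]
opening: 0.0239
```

Emit:
arm_command --rows "0 0 -1 0 0 0;0 0 -2 0 0 0;0 0 -2 0 0 0;0 0 -2 0 0 0"

```text
t: 7.18
tool_pos: [0.6238, -0.1761, 0.0912]
tool_rot: [1.957, 2.457, -0.002]
contact_force: [-0.1, 0.5, -0.6]
opening: 0.0234
```

Emit:
arm_command --rows "0 0 -1 0 0 0;0 0 -1 0 0 0;0 0 -1 0 0 0;0 0 -1 0 0 0"

```text
t: 7.68
tool_pos: [0.6239, -0.1761, 0.0911]
tool_rot: [1.957, 2.457, -0.002]
contact_force: [-2.6, 0.7, 4.7]
opening: 0.0239
```

Contact felt at 4.7 N. I release and lift.

Emit:
arm_command --rows "0 0 0 0 0 0;0 0 0 0 0 0;0 0 0 0 0 0;0 0 0 0 0 0;0 0 0 0 0 0" --jaw 0.8

```text
t: 8.3
tool_pos: [0.6239, -0.1761, 0.091]
tool_rot: [1.957, 2.457, -0.002]
contact_force: [-0.4, -0.1, 0.3]
opening: 0.0685
```

Emit:
arm_command --rows "0 0 30 0 0 0;0 0 80 0 0 0;0 0 130 0 0 0;0 0 170 0 0 0;-80 120 170 0 0 0;-80 120 170 0 0 0;-80 120 170 0 0 0;-80 120 170 0 0 0" --jaw 1

```text
t: 9.3
tool_pos: [0.5437, -0.0554, 0.2612]
tool_rot: [1.954, 2.458, -0.002]
contact_force: [-0.5, 0.5, -0.1]
opening: 0.0853
```

```bash
python3 look.py 3 430 -294 80 40; python3 - <<'E'
import cv2,numpy as np
a=cv2.imread('pics/c_3.png')
s=cv2.imread('pics/scene_3.png')[270:340,228:298];t=cv2.imread('pics/top_3.png')[130:200,296:366]
b=np.hstack([cv2.resize(x,(200,200),interpolation=2) for x in (t,s)])
b=np.hstack([b,np.zeros((200,400,3),np.uint8)])
cv2.imwrite('pics/d_3.png',np.vstack([a,b]))
E
```

```text
top origin 352 200 scale 5.0
scene origin 125 212 scale 5.0
9.4 [ 0.5446 -0.0568  0.2613] 0.08553106668000343 [-0.24 -0.1   1.84 -0.    1.41 -0.46]
```

View pics/d_3.png

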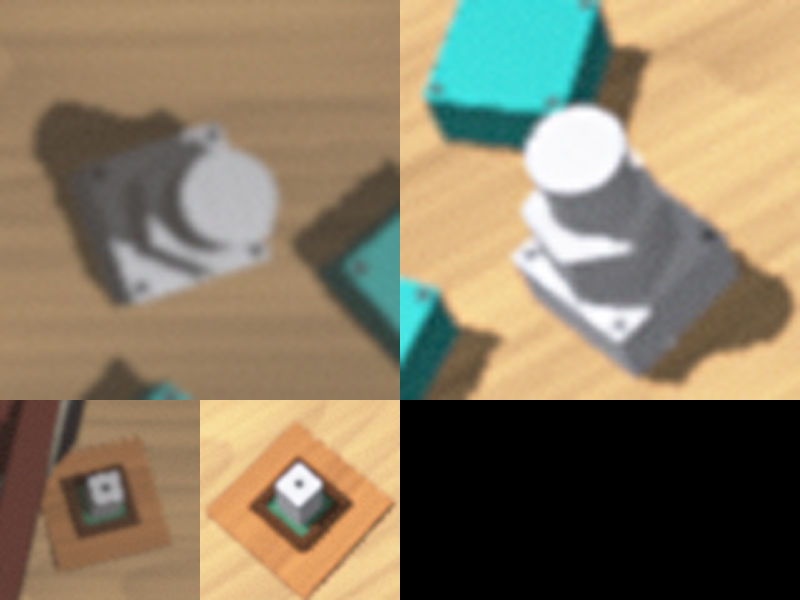

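The bar stands upright in its nest. Disc top centre: top crop (228,197), scene crop (176,149). Bar mark: scene crop inset (99,83).

```bash
python3 - <<'E'
from h import *
import pickle
for n,o,c,s,z in(("top",(352,200),(229,196),5,.12),("scene",(125,212),(175,149),5,.12),("scene",(228,270),(99,83),2.857,.046),("top",(296,130),(105,88),2.857,.046)):
    d=pickle.load(open(f"{n}_3.pkl","rb"));print(n,(ray(d,o[0]-.4+c[0]/s,o[1]-.4+c[1]/s,z)*1000).round(1))
E
```

```text
top [ 428.2 -295.9  120. ]
scene [ 426.6 -296.5  120. ]
scene [ 622.3 -176.1   46. ]
top [ 623.5 -175.6   46. ]
```

Emit:
arm_command --rows "-117 -239 0 0 0 0;-117 -239 0 0 0 0;-117 -239 0 0 0 0;-117 -239 0 0 0 0;-117 -239 0 0 0 0;-117 -239 0 0 0 0;-117 -239 -40 0 0 0;-117 -239 -75 0 0 0;-117 -239 -96 0 0 0;-117 -239 -96 0 0 0;-117 -239 -96 0 0 0"

```text
t: 10.78
tool_pos: [0.4286, -0.2956, 0.1664]
tool_rot: [1.954, 2.456, -0.002]
contact_force: [-0.3, 0.2, 0.7]
opening: 0.0856
```

Emit:
arm_command --rows "0 0 0 0 0 0;0 0 0 0 0 0;0 0 0 0 0 0;0 0 0 0 0 0;0 0 0 0 0 0;0 0 0 0 0 0;0 0 0 0 0 0" --jaw 0 --squeeze 40

```text
t: 11.65
tool_pos: [0.4288, -0.2961, 0.1675]
tool_rot: [1.954, 2.455, -0.003]
contact_force: [-3.3, -0.8, 4.9]
opening: 0.0383
```

Emit:
arm_command --rows "0 0 10 0 0 0;0 0 40 0 0 0;0 0 55 0 0 0;50 113 55 0 0 0;75 170 55 0 0 0;100 226 55 0 0 0;125 283 55 0 0 0;150 340 55 0 0 0;175 396 55 0 0 0;199 451 55 0 0 0;199 451 55 0 0 0;199 451 55 0 0 0"

```text
t: 13.15
tool_pos: [0.6282, 0.1584, 0.2218]
tool_rot: [1.948, 2.46, -0.002]
contact_force: [0.2, -0.8, -1.8]
opening: 0.0389
```

Emit:
arm_command --rows "0 0 -40 0 0 0;0 0 -75 0 0 0;0 0 -90 0 0 0;0 0 -90 0 0 0;0 0 -90 0 0 0"

```text
t: 13.78
tool_pos: [0.6293, 0.1583, 0.1338]
tool_rot: [1.948, 2.458, 0.001]
contact_force: [0.3, 0.3, -0.7]
opening: 0.0386
```

Emit:
arm_command --rows "-1.5 -3 -15 0 0 0;-1.5 -3 -27 0 0 0;-1.5 -3 -34 0 0 0;-1.5 -3 -37 0 0 0;-1.5 -3 -38 0 0 0;-1.5 -3 -38 0 0 0;-1.5 -3 -39 0 0 0;-1.5 -3 -39 0 0 0"

```text
t: 14.78
tool_pos: [0.6279, 0.1553, 0.095]
tool_rot: [1.948, 2.458, 0.002]
contact_force: [-0.2, 0.1, -1.9]
opening: 0.0385
```

Emit:
arm_command --rows "0 0 -1 0 0 0;0 0 -1 0 0 0;0 0 -1 0 0 0"

```text
t: 15.15
tool_pos: [0.6279, 0.1553, 0.094]
tool_rot: [1.948, 2.458, 0.002]
contact_force: [0.6, 0.3, -1.6]
opening: 0.0388
```

Emit:
arm_command --rows "0 0 -1 0 0 0;0 0 -1 0 0 0;0 0 -1 0 0 0"

```text
t: 15.52
tool_pos: [0.628, 0.1553, 0.0935]
tool_rot: [1.947, 2.458, 0.002]
contact_force: [-2.0, -0.8, 3.0]
opening: 0.0387
```

Emit:
arm_command --rows "0 0 -1 0 0 0;0 0 -1 0 0 0;0 0 -1 0 0 0"

```text
t: 15.9
tool_pos: [0.6281, 0.1553, 0.0934]
tool_rot: [1.947, 2.458, 0.001]
contact_force: [-4.5, -1.3, 6.0]
opening: 0.0389
```

Emit:
arm_command --rows "0 0 0 0 0 0;0 0 0 0 0 0;0 0 0 0 0 0;0 0 0 0 0 0;0 0 0 0 0 0" --jaw 0.8

```text
t: 16.52
tool_pos: [0.6281, 0.1553, 0.0934]
tool_rot: [1.947, 2.458, 0.001]
contact_force: [-0.2, -0.6, -0.3]
opening: 0.0681
```

Emit:
arm_command --rows "0 0 30 0 0 0;0 0 80 0 0 0;0 0 130 0 0 0;0 0 150 0 0 0;-83 -212 150 0 0 0;-83 -212 150 0 0 0;-83 -212 150 0 0 0;-83 -212 150 0 0 0;-83 -212 150 0 0 0;-83 -212 150 0 0 0" --jaw 1

```text
t: 17.77
tool_pos: [0.5449, -0.0563, 0.2425]
tool_rot: [1.949, 2.459, 0.001]
contact_force: [-0.7, -0.1, -0.4]
opening: 0.0855
```

```bash
python3 look.py 4 430 -294 60 40; python3 - <<'E'
import cv2,numpy as np
a=cv2.imread('pics/c_4.png')
s=cv2.imread('pics/scene_4.png')[199:269,344:414];t=cv2.imread('pics/top_4.png')[131:201,161:231]
b=np.hstack([cv2.resize(x,(200,200),interpolation=2) for x in (t,s)])
b=np.hstack([b,np.zeros((200,400,3),np.uint8)])
cv2.imwrite('pics/d_4.png',np.vstack([a,b]))
E
```

```text
top origin 349 201 scale 5.0
scene origin 127 216 scale 5.0
17.875 [ 0.5452 -0.0557  0.2428] 0.08544778263987757 [-0.24 -0.09  1.86 -0.    1.37 -0.47]
```

View pics/d_4.png

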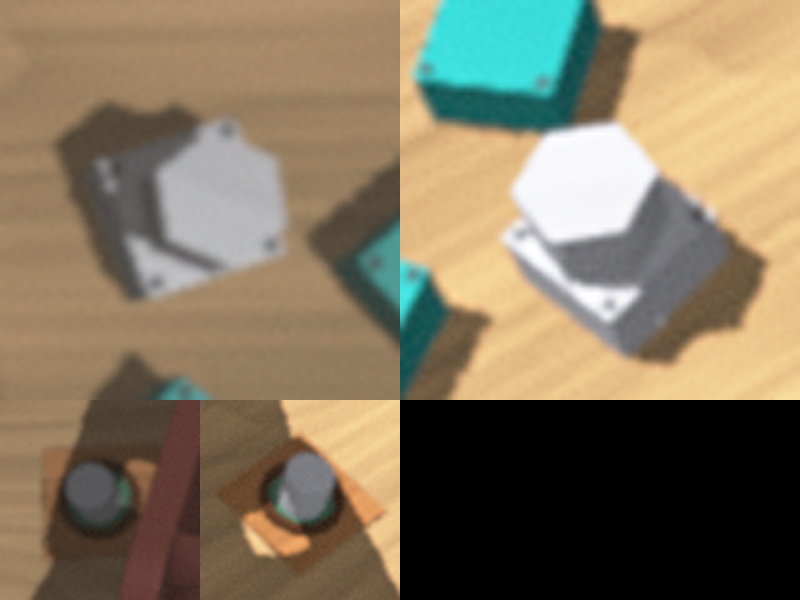

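The disc stands in its round nest. Hex corners are read from both crops: top (213,135)…(157,172), scene (150,133)…(111,190).

```bash
python3 - <<'E'
from h import *
import pickle
for n,o,pts in(("top",(349,201),[(213,136),(277,157),(286,222),(223,269),(162,238),(157,172)]),("scene",(127,216),[(150,133),(216,124),(257,176),(225,235),(156,243),(111,190)])):
    d=pickle.load(open(f"{n}_4.pkl","rb"))
    w=np.array([ray(d,o[0]-.4+x/5,o[1]-.4+y/5,.08)[:2]*1000 for x,y in pts])
    e=np.diff(np.vstack([w,w[:1]]),axis=0)
    print(n,w.mean(0).round(1),(np.degrees(np.arctan2(e[:,1],e[:,0]))%60).round(0),np.hypot(*e.T).round(0))
for n,o,c in(("scene",(344,199),(110,74)),("top",(161,131),(92,87))):
    d=pickle.load(open(f"{n}_4.pkl","rb"));print(n,(ray(d,o[0]-.4+c[0]/2.857,o[1]-.4+c[1]/2.857,.046)*1000).round(1))
E
```

```text
top [ 429.6 -296. ] [11.  4.  5.  2.  1.  2.] [29. 28. 35. 29. 29. 30.]
scene [ 429.4 -297. ] [5. 4. 6. 3. 7. 2.] [28. 33. 30. 28. 34. 31.]
scene [627.5 154.2  46. ]
top [626.7 152.5  46. ]
```

Emit:
arm_command --rows "-115 -240 0 0 0 5;-115 -240 0 0 0 10;-115 -240 0 0 0 15;-115 -240 0 0 0 21;-115 -240 0 0 0 21;-115 -240 0 0 0 21;-115 -240 -40 0 0 21;-115 -240 -80 0 0 21;-115 -240 -105 0 0 21;-115 -240 -121 0 0 21;-115 -240 -121 0 0 21;-115 -240 -121 0 0 21"

```text
t: 19.38
tool_pos: [0.4312, -0.2958, 0.1231]
tool_rot: [1.464, 2.772, 0.002]
contact_force: [0.9, -0.0, -0.2]
opening: 0.0851
```

Emit:
arm_command --rows "0 0 0 0 0 0;0 0 0 0 0 0;0 0 0 0 0 0;0 0 0 0 0 0;0 0 0 0 0 0;0 0 0 0 0 0;0 0 0 0 0 0" --jaw 0 --squeeze 50

```text
t: 20.25
tool_pos: [0.4318, -0.2967, 0.1247]
tool_rot: [1.463, 2.77, -0.0]
contact_force: [-0.3, -0.7, 6.1]
opening: 0.0511
```

```bash
python3 - <<'E'
from h import *
import pickle
for n,(u,v) in(("top",(131,234)),("scene",(379,163))):
    d=pickle.load(open(f"{n}0.pkl","rb"));im=cv2.imread(f"pics/{n}0.png")
    hsv=cv2.cvtColor(im,cv2.COLOR_BGR2HSV)
    _,lab=cv2.connectedComponents(cv2.inRange(hsv,(55,50,30),(88,255,255)))
    l=np.bincount(lab[v-6:v+7,u-6:u+7].ravel())[1:]; mm=(lab==1+l.argmax()).astype(np.uint8)
    c=max(cv2.findContours(mm,0,1)[0],key=cv2.contourArea)[:,0,:]
    w=np.array([ray(d,x,y,.0095)[:2]*1000 for x,y in c]);w-=w.mean(0)
    a=np.arctan2(w[:,1],w[:,0]);r=np.hypot(*w.T)
    print(n,"corner dir",np.degrees(np.angle(np.sum((r-r.mean())*np.exp(6j*a)))/6)%60)
    win=np.zeros_like(mm);cv2.circle(win,(u,v),36,1,-1)
    sat=cv2.inRange(hsv,(4,150 if n=="scene" else 120,0),(16,255,255))*win
    cs=max(cv2.findContours(sat,0,1)[0],key=cv2.contourArea)[:,0,:]
    w=np.array([ray(d,x,y,.006)[:2]*1000 for x,y in cs],np.float32);print(cv2.minAreaRect(w))
E
```

```text
top corner dir 48.818031740562915
((461.8982849121094, 303.1425476074219), (98.51900482177734, 97.93254852294922), 18.349544525146484)
scene corner dir 47.6719736482792
((495.078125, 281.514404296875), (42.221954345703125, 28.831623077392578), 20.44693374633789)
```

Emit:
arm_command --rows "0 0 10 0 0 0;0 0 40 0 0 0;0 0 60 0 0 0;5 100 60 0 0 -5;8 155 60 0 0 -10;11 210 60 0 0 -16;14 270 60 0 0 -16;17 330 60 0 0 -16;20 390 60 0 0 -16;23 450 60 0 0 -16;26 510 60 0 0 -16;29 560 60 0 0 -16"

```text
t: 21.75
tool_pos: [0.46, 0.2654, 0.1845]
tool_rot: [1.834, 2.541, -0.003]
contact_force: [1.8, -0.1, -2.0]
opening: 0.0511
```

```bash
python3 -c "
from h import *
o=monitor.get_obs();print(o['tool_pos'],o['tool_rot'],o['contact_force'],o['opening'])"
```

```text
[0.4600353  0.26535815 0.18451468] [ 1.83360574  2.54053618 -0.00272442] [ 1.82798894 -0.12514774 -1.95837702] 0.05114951689349299
```

Emit:
arm_command --rows "2 40 0 0 0 0;2 40 0 0 0 0;2 40 -40 0 0 0;2 40 -65 0 0 0;2 40 -80 0 0 0;2 40 -86 0 0 0;2 40 -89 0 0 0;2 40 -90 0 0 0;2 40 -91 0 0 0;2 40 -91 0 0 0"

```text
t: 23.0
tool_pos: [0.4622, 0.3055, 0.0939]
tool_rot: [1.833, 2.54, -0.002]
contact_force: [0.2, -0.3, -2.3]
opening: 0.0509
```

Emit:
arm_command --rows "0 0 -1 0 0 0;0 0 -1 0 0 0;0 0 -1 0 0 0"

```text
t: 23.38
tool_pos: [0.4622, 0.3055, 0.0929]
tool_rot: [1.833, 2.54, -0.002]
contact_force: [-0.2, -0.4, -2.2]
opening: 0.0509
```

Emit:
arm_command --rows "0 0 -1 0 0 0;0 0 -1 0 0 0;0 0 -1 0 0 0"

```text
t: 23.75
tool_pos: [0.4622, 0.3055, 0.0919]
tool_rot: [1.833, 2.54, -0.002]
contact_force: [-0.5, 0.3, -3.0]
opening: 0.0513
```

Emit:
arm_command --rows "0 0 -1 0 0 0;0 0 -1 0 0 0;0 0 -1 0 0 0"

```text
t: 24.12
tool_pos: [0.4622, 0.3055, 0.0908]
tool_rot: [1.833, 2.54, -0.002]
contact_force: [0.5, -0.3, -1.9]
opening: 0.0516
```

Emit:
arm_command --rows "0 0 -1 0 0 0;0 0 -1 0 0 0;0 0 -1 0 0 0"

```text
t: 24.5
tool_pos: [0.4623, 0.3055, 0.0907]
tool_rot: [1.833, 2.541, -0.003]
contact_force: [-3.3, -1.4, 5.6]
opening: 0.051
```

Emit:
arm_command --rows "0 0 -1 0 0 0;0 0 -1 0 0 0;0 0 -1 0 0 0"

```text
t: 24.88
tool_pos: [0.4624, 0.3055, 0.0907]
tool_rot: [1.834, 2.541, -0.004]
contact_force: [-3.8, -2.2, 7.7]
opening: 0.051
```

Emit:
arm_command --rows "0 0 0 0 0 0;0 0 0 0 0 0;0 0 0 0 0 0;0 0 0 0 0 0;0 0 0 0 0 0" --jaw 1

```text
t: 25.5
tool_pos: [0.4624, 0.3056, 0.0906]
tool_rot: [1.834, 2.541, -0.004]
contact_force: [-0.1, 0.2, 1.2]
opening: 0.0854
```

Emit:
arm_command --rows "0 0 30 0 0 0;0 0 80 0 0 0;0 0 120 0 0 0;0 0 120 0 0 0;0 -100 120 0 0 0;0 -160 120 0 0 0;0 -220 120 0 0 0;0 -280 120 0 0 0;0 -340 120 0 0 0;0 -380 120 0 0 0;0 -380 120 0 0 0;0 -380 120 0 0 0"

```text
t: 27.0
tool_pos: [0.4618, -0.0744, 0.2094]
tool_rot: [1.836, 2.541, -0.004]
contact_force: [-0.5, 0.7, 0.7]
opening: 0.0857
```

```bash
python3 look.py 5 430 -294 30 40; python3 - <<'E'
import cv2,numpy as np
a=cv2.imread('pics/c_5.png')
s=cv2.imread('pics/scene_5.png')[128:198,344:414];t=cv2.imread('pics/top_5.png')[199:269,96:166]
s2=cv2.imread('pics/scene_5.png')[181:251,254:324];t2=cv2.imread('pics/top_5.png')[196:266,221:291]
b=np.hstack([cv2.resize(x,(200,200),interpolation=2) for x in (t,s,t2,s2)])
cv2.imwrite('pics/d_5.png',np.vstack([a,b]))
E
```

```text
top origin 346 203 scale 5.0
scene origin 129 223 scale 5.0
27.1 [ 0.4621 -0.0732  0.2098] 0.08532794731488634 [-0.31 -0.26  2.07 -0.    1.33 -0.64]
```

View pics/d_5.png

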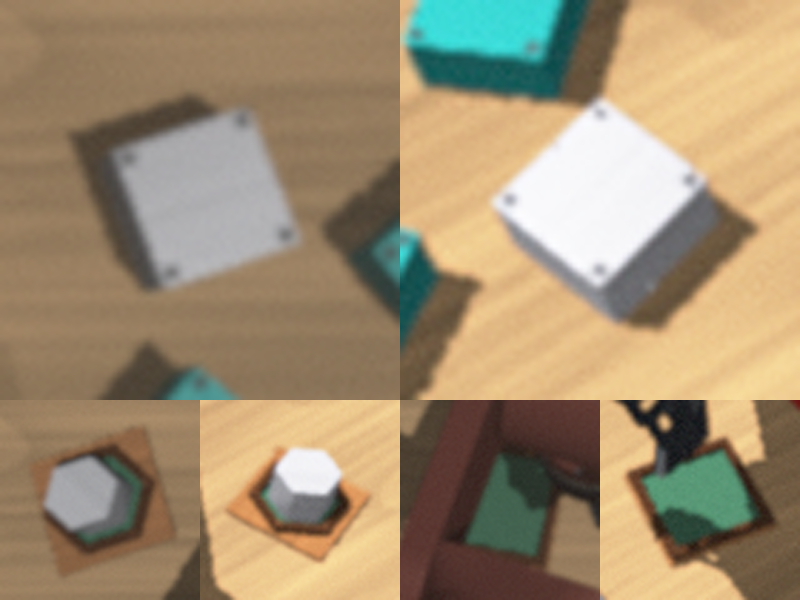

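The hex stands in its nest. Flange holes: top (243,120),(127,158),(171,272),(287,234); scene (200,114),(290,180),(200,270),(110,200).

```bash
python3 - <<'E'
from h import *
import pickle
for n,o,pts in(("top",(346,203),[(243,120),(127,158),(171,272),(287,234)]),("scene",(129,223),[(200,114),(290,180),(200,270),(110,200)])):
    d=pickle.load(open(f"{n}_5.pkl","rb"))
    w=np.array([ray(d,o[0]-.4+x/5,o[1]-.4+y/5,.04)[:2]*1000 for x,y in pts])
    e=np.diff(np.vstack([w,w[:1]]),axis=0)
    print(n,w.mean(0).round(1),(np.degrees(np.arctan2(e[:,1],e[:,0]))%90).round(1),np.hypot(*e.T).round(0))
for n,o,c in(("scene",(344,128),(108,71)),("top",(96,199),(81,95))):
    d=pickle.load(open(f"{n}_5.pkl","rb"));print(n,(ray(d,o[0]-.4+c[0]/2.857,o[1]-.4+c[1]/2.857,.046)*1000).round(1))
E
```

```text
top [ 431.3 -293.7] [17.4 18.2 17.2 17.6] [56. 55. 56. 55.]
scene [ 429.7 -293.8] [18.1 17.8 17.8 17.8] [55. 55. 55. 55.]
scene [460.7 306.4  46. ]
top [460.5 304.8  46. ]
```

Emit:
arm_command --rows "-31 -220 0 0 0 0;-31 -220 0 0 0 0;-31 -220 0 0 0 0;-31 -220 0 0 0 0;-31 -220 0 0 0 -0.6;-31 -220 -40 0 0 -0.6;-31 -220 -80 0 0 -0.6;-31 -220 -110 0 0 -0.6;-31 -220 -130 0 0 -0.6;-31 -220 -130 0 0 -0.6;-31 -220 -130 0 0 -0.6"

```text
t: 28.48
tool_pos: [0.432, -0.2924, 0.0807]
tool_rot: [1.843, 2.535, -0.004]
contact_force: [0.5, -0.4, 0.4]
opening: 0.0852
```

Emit:
arm_command --rows "0 0 0 0 0 0;0 0 0 0 0 0;0 0 0 0 0 0;0 0 0 0 0 0;0 0 0 0 0 0;0 0 0 0 0 0" --jaw 0 --squeeze 70

```text
t: 29.22
tool_pos: [0.4331, -0.2932, 0.0828]
tool_rot: [1.841, 2.532, -0.004]
contact_force: [-0.5, 1.5, 6.1]
opening: 0.0651
```

Emit:
arm_command --rows "0 0 10 0 0 0;0 0 40 0 0 0;0 0 60 0 0 0;6 60 60 0 0 -6;12 120 60 0 0 -12;18 180 60 0 0 -18;24 240 60 0 0 -24;30 301 60 0 0 -28.8;30 301 60 0 0 -28.8;30 301 60 0 0 -28.8;30 301 30 0 0 -28.8;30 301 30 0 0 -28.8"

```text
t: 30.72
tool_pos: [0.461, 0.0067, 0.1105]
tool_rot: [2.419, 1.996, -0.015]
contact_force: [-0.0, -0.3, -3.1]
opening: 0.0647
```

```bash
python3 look.py 6 463 8 40 45
```

```text
top origin 209 185 scale 4.444444444444445
scene origin 244 162 scale 4.444444444444445
30.825 [0.463  0.0067 0.1129] 0.06485815776846973 [-0.14 -0.14  2.14 -0.01  1.14  0.05]
```

View pics/c_6.png

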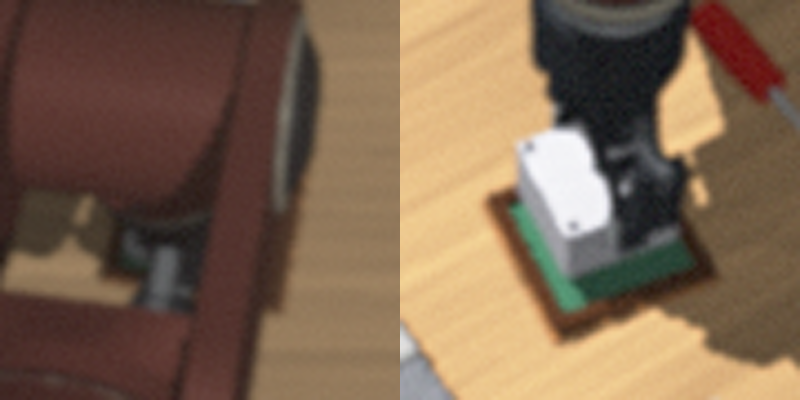

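The block's edges run parallel to the recess (block corner at (570,275), recess corner at (567,312)). I lower it.

Emit:
arm_command --rows "0.5 1.5 -10 0 0 0;0.5 1.5 -16 0 0 0;0.5 1.5 -20 0 0 0;0.5 1.5 -22 0 0 0;0.5 1.5 -22 0 0 0;0.5 1.5 -22 0 0 0"

```text
t: 31.58
tool_pos: [0.4636, 0.0082, 0.0911]
tool_rot: [2.415, 1.993, -0.009]
contact_force: [0.5, 0.6, -4.4]
opening: 0.0648
```

Emit:
arm_command --rows "0 0 -1 0 0 0;0 0 -1 0 0 0;0 0 -1 0 0 0"

```text
t: 31.95
tool_pos: [0.4636, 0.0082, 0.0901]
tool_rot: [2.415, 1.993, -0.008]
contact_force: [0.7, -0.5, -3.5]
opening: 0.0647
```

Emit:
arm_command --rows "0 0 -1 0 0 0;0 0 -1 0 0 0;0 0 -1 0 0 0"

```text
t: 32.33
tool_pos: [0.4637, 0.0082, 0.0891]
tool_rot: [2.415, 1.993, -0.008]
contact_force: [0.3, -0.8, -3.0]
opening: 0.065
```

Emit:
arm_command --rows "0 0 -1 0 0 0;0 0 -1 0 0 0;0 0 -1 0 0 0"

```text
t: 32.7
tool_pos: [0.4638, 0.0082, 0.0888]
tool_rot: [2.416, 1.993, -0.009]
contact_force: [-3.6, 0.8, 5.7]
opening: 0.0649
```

Contact. I release, lift and clear out of view.

Emit:
arm_command --rows "0 0 0 0 0 0;0 0 0 0 0 0;0 0 0 0 0 0;0 0 0 0 0 0;0 0 0 0 0 0" --jaw 1

```text
t: 33.33
tool_pos: [0.4638, 0.0082, 0.0887]
tool_rot: [2.416, 1.993, -0.009]
contact_force: [-0.3, -0.5, 0.5]
opening: 0.0853
```

Emit:
arm_command --rows "0 0 30 0 0 0;0 0 80 0 0 0;0 0 140 0 0 0;0 0 180 0 0 0;-20 -260 180 0 0 0;-20 -260 180 0 0 0;-20 -260 180 0 0 0;-20 -260 180 0 0 0;-20 -260 180 0 0 0;-20 -260 180 0 0 0;-20 -260 180 0 0 0;-20 -260 180 0 0 0"

```text
t: 34.83
tool_pos: [0.4441, -0.2504, 0.2687]
tool_rot: [2.413, 1.996, -0.008]
contact_force: [-0.1, 0.4, -0.2]
opening: 0.085
```

```bash
python3 - <<'E'
from h import *
_,a=grab("top");_,b=grab("scene")
cv2.imwrite("pics/fin.png",np.hstack([cv2.resize(a[90:330,80:400],(400,300),interpolation=2),cv2.resize(b[120:360,190:510],(400,300),interpolation=2)]))
E
```

```text
(no output)
```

View pics/fin.png

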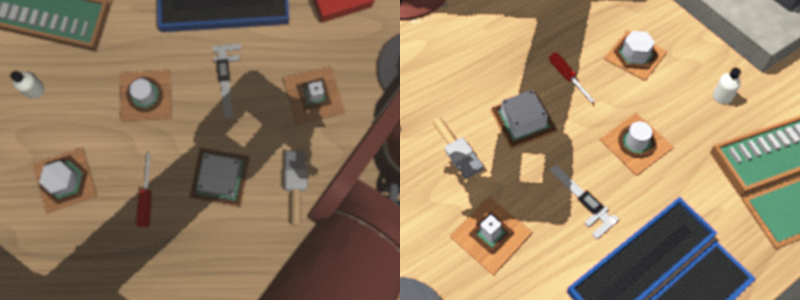

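All four pieces stand in their nests: flange at (220,175) in the top view, bar (315,92), disc (144,92) and hex (65,180). The caliper and screwdriver are unmoved.

```bash
python3 -c "
from h import *
print(workorder.finish_job())"
```

```text
the job is handed in; nothing more can be done
None
```

I took the pile apart from the top down and set each of the four pieces into its own nest: bar, disc, hexagon, then large block. Each was lowered until the wrist felt light contact (5–8 N), then released. I handed the job in at about 35 s; it reports no verdict.

- **Bar, disc and hexagon:** after each release I measured the piece in both camera views. Each centre was within about 3 mm of its recess middle.
- **Large block:** I judged this only by eye in the final pictures, where it lies flat and square inside its rim. I took no numeric check of its final position.
- **Other checks:** the caliper and screwdriver look unmoved in those pictures, and the gripper is well clear of everything. No check failed. The two camera views agreed to about 2–3 mm.

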